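# Turn a craft tile over on the flip stand

### The arm

A 6-joint arm with a two-finger parallel gripper is mounted at the origin on the work surface. World frame = base frame: x ahead of the robot, y to its left, z up, the work surface at z = 0. Lengths are in m, angles in rad, forces in N, time in s.
With the tool pointing down it reaches from about 0.35 to 0.975 m from the base axis. Payload 7.1 kg.
Tool frame: the origin (TCP) lies midway between the tips of the shut fingers; the grasp point (between the pads) lies 19 mm behind it; z points along the fingers, x is the direction in which the jaws open and shut, and the axes are right-handed (so a half turn about z gives the same grasp; the last joint's range is limited). The gripper opens to 88 mm and grips with 3 to 60 N. Pads are 20 mm wide; open, the fingers measure 115 mm over their backs; the gripper's body (75 mm by 178 mm) begins 61 mm behind the grasp point.
Start: joints at [1.13, 0.423, 1.63, -0, 1.089, -0.019], TCP at [0.256, 0.57, 0.223] pointing down, gripper open.
Joint ranges: [-3, 3], [-0.9, 2.11], [0.09, 2.58], [-1.31, 4.45], [0.11, 2.69], [-2.54, 2.54]. Speed limits (rad/s): [2.39, 2.39, 3.01, 3.14, 3.14, 3.14].

### API

Orientations are given as a rotation vector (axis times angle).
In Python, from workcell import * gives the robot as it stands.
- The arm moves only by the tool carry_out, never from a script. Its argument "increments" is a list of rows, each an object of numbers: "tx", "ty", "tz": the shift along the tool's x, y, z in cm; "roll": the turn about the tool's z in rad; "claw": the closure, from 0 (fully open) to 1 (shut). A call has exactly 10 rows; each row is the pose to reach, as a shift and turn from the pose commanded when the call began, along the tool's axes at that moment; what a row does not reach only later rows make up. A row lasts 1/8 s, in which the tool goes at most 62.5 mm and 10.7 degrees, less where a joint would pass 70% of its speed; a pose out of reach is approached as far as the arm can. A call with a gripper value outside its range is refused whole. The fingers move at their own pace and stop on an object; the grip force is fixed at half the most. Time passes only in rows, so rows that repeat a pose let the fingers close, or fill a call up. It gives the time, the measured TCP pose, the force and the opening at its end, in the units of the state.
- observe(): the state, without advancing time (a new reading comes with each control period).
- snapshot(name): name is "side" or "top" or "wrist"; returns the picture (420x560x3 uint8, red, green, blue); there is no depth.
- camera_info(name): a dict with "fov_y" (degrees; the focal length in pixels is half the picture's height over the tangent of half this angle, whatever the lens; pixels are square), "cx", "cy" (the principal point, pixels), "dist" ([k1, k2, p1, p2, k3] as OpenCV has them; the pictures are not rectified), "rvec" (rotation vector, rad) and "tvec" (3), from world to camera coordinates, as OpenCV has them. Camera axes: x right, y down, z forward; pixel columns grow to the right and rows downward; lengths in m; the calibration is good to about 2 mm. A picture is of the moment at which its call begins: read the wrist's pose just before it. camera_info takes no time and is no camera call; for the wrist camera it gives the pose at the moment of the call.
- hand_in(): hands the job in, once; it reports no verdict.
The state is a dict: "time_s": time; "joint_pos": joint angles; "joint_velocities": joint speeds; "joint_torque": joint torques, N m; "tool_pos": TCP position; "tool_rot": TCP orientation; "force": force on the tool from outside, world axes, zero at the start; "torque": the same for the moment, N m; "width": opening from 0.0 (shut) to 1.0 (fully open).
Only numpy, scipy, OpenCV 4.12 (cv2) and the standard library are available. Lean on these libraries where they do the work, as an engineer would, in place of code of your own. Each camera call takes 0.05 s, during which the arm holds its last target.

### The job

The painted tile on the cardboard board has to be turned so its bare wooden side can be coloured: pick it up, let go of it red side up over the orange top edge of the flip stand's ramp so that its tail catches on the edge and it flips over into the blue tray. Then take it out of the tray and lay it down, without dropping it, wooden side up inside the black frame drawn on the board, squarely along it, and let go. Leave the two markers and the glue jar where they are.

Things in the scene. Friction and masses are not known exactly. Their poses are not given: they have to be found in the camera images.
- tile: Flat wooden tile 110 x 56 x 12 mm, about 50 g: one broad face painted red with three dots (white, yellow, white), the other pale bare wood, about 3 mm of the thickness red. Origin at its middle; x along the 110 mm length, y along the 56 mm width, z out of the red face. It starts red side up on the board.
- board: Fixed brown cardboard board 200 x 150 x 6 mm lying on the table, with a black frame drawn on it, 140 x 86 mm inside the lines, centred, long sides along the board's x. Origin at the centre of its underside (table height); top face 6 mm above it.
- flip_stand: Fixed stand: a plywood ramp 120 mm wide rising to a rounded orange top edge, and in front of it a shallow blue tray. Origin at table height under the tray's middle; x points from the ramp out over the tray, y along the edge. From the edge (x = -100 mm, 130 mm up), which overhangs the tray, the ramp slopes down to x = -170 mm at the table; props and a base plate reach x = -205 mm.
- ramp_edge (a point): Crest of the orange edge (4 mm radius), mid-width; axes as the stand's. A tile let go level about 10 mm above it, long side along the stand's x, with 15 to 30 mm of its length behind the edge and the rest over the tray, swings nose down and lands turned over in the tray; the more is behind, the nearer the ramp it lands.
- tray_floor (a point): Middle of the tray's floor, 4 mm above the table. The floor spans x = -105 to +104 mm and y = -89 to +89 mm; rims 14 mm high (above the table), 6 mm thick, along both sides and the far end. The flipped tile may come to rest anywhere in the tray, at some yaw.
- marker_green: Bystander: white marker with green ring, 140 mm long, 16 mm thick, lying loose on the table. Leave alone.
- marker_pink: Bystander: white marker with red ring, 140 mm long, 16 mm thick, lying loose on the table. Leave alone.
- glue_jar: Bystander: white jar with orange cap, 60 mm across, 80 mm high, standing loose. Leave alone.
Things that resemble listed ones, but are neither listed nor needed, are in the scene too. Of the things that look like the tile, the largest one is meant.

How it is judged:
By the outcome, as a careful person would: the job done as asked, in the order asked, and still so for the second after the job is handed in, with the robot touching nothing.
It also fails if it takes over 58 s, if anything falls off the work surface, if the arm or the gripper's body presses on something with over 40 N, if the wrist force passes 120 N, or if a joint passes its speed limit or range.

## Working session

There is one attempt and no reset: what is moved stays moved. The work goes in short steps, Python scripts to look and compute and a tool call to move; the robot and the scene stay as the last step left them, time stands still between calls to the robot, and variables do not carry over. Pictures are saved under pics/ and viewed, and the job is handed in when it is done.

Besides the shell and the picture viewer there is one more tool, called after "Call:" as name([rows], argument=value, ...), one row to a line, values as JSON. carry_out: Moves the arm, as the interface text tells. Its arguments: {"type":"object","properties":{"increments":{"type":"array","items":{"type":"object","properties":{"tx":{"type":"number"},"ty":{"type":"number"},"tz":{"type":"number"},"roll":{"type":"number"},"claw":{"type":"number"}}}}},"required":["increments"]}

```bash
mkdir -p pics; ls
python3 - <<'E'
from workcell import *
import cv2
print(observe())
for n in ("side","top","wrist"):
    print(n,camera_info(n))
    cv2.imwrite(f"pics/{n}0.png",cv2.cvtColor(snapshot(n),cv2.COLOR_RGB2BGR))
E
```

```text
pics
{'time_s': 0.0, 'joint_pos': array([ 1.12997266e+00,  4.23843926e-01,  1.63068215e+00, -1.01487105e-05,
        1.08859182e+00, -1.89816829e-02]), 'joint_velocities': array([-0.00083141,  0.00029437,  0.00032836,  0.00198155, -0.00063851,
       -0.00051219]), 'joint_torque': array([ 4.02162977e-04, -5.44599652e+01, -2.73681450e+01,  6.44532521e-02,
        2.25605158e-02, -6.91394939e-05]), 'tool_pos': array([0.25563381, 0.56972435, 0.22190285]), 'tool_rot': array([ 2.63660704e+00,  1.70669339e+00, -2.02763304e-03]), 'force': array([-0.03879717,  0.03455942,  1.05380564]), 'torque': array([-0.0349915 ,  0.04633899,  0.07039249]), 'width': 1.0042555113127487}
side {'fov_y': 47.45319752325535, 'cx': 274.77411794861365, 'cy': 213.31814556445363, 'dist': array([-0.14063736,  0.        ,  0.        ,  0.        ,  0.        ]), 'rvec': array([ 2.25031698, -0.70836179,  0.32631094]), 'tvec': array([-0.48822806,  0.33493082,  1.16688923])}
top {'fov_y': 55.53976917733975, 'cx': 277.44119971884834, 'cy': 210.62907352352994, 'dist': array([-0.06960232,  0.        ,  0.        ,  0.        ,  0.        ]), 'rvec': array([ 2.12180596, -2.13636391,  0.21572741]), 'tvec': array([-0.00213946,  0.59744073,  1.095688  ])}
wrist {'fov_y': 67.61044776575649, 'cx': 282.33047092802514, 'cy': 212.43439814134626, 'dist': array([-0.05644317,  0.        ,  0.        ,  0.        ,  0.        ]), 'rvec': array([-2.45663258, -1.5892548 , -0.19668026]), 'tvec': array([-0.62511022, -0.02928327,  0.3886624 ])}
```

View pics/top0.png

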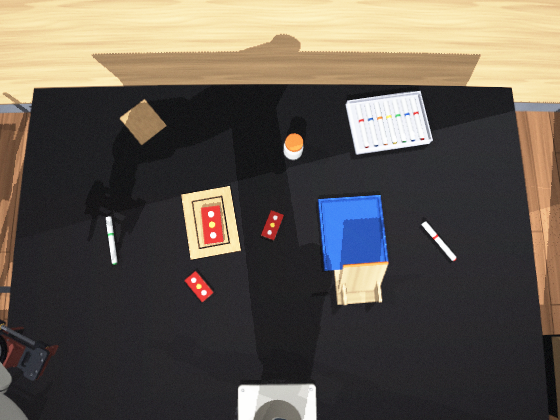

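View pics/side0.png

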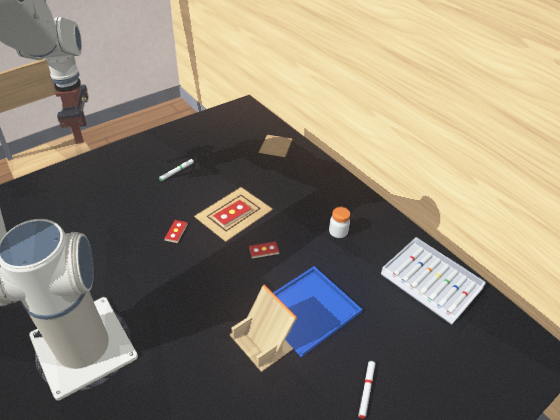

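View pics/wrist0.png

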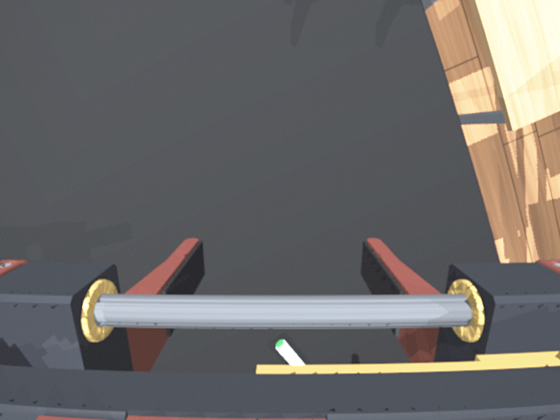

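The top view shows three tile-like things: (211,224) on the board, (199,287) and (272,225) on the table. The one on the board looks largest and is the only one lying on the board. I'll confirm that in a crop and measure it.

```bash
cat > h.py <<'E'
import numpy as np, cv2
from workcell import *
def K(ci,h=420):
    f=h/2/np.tan(np.radians(ci['fov_y'])/2)
    return np.array([[f,0,ci['cx']],[0,f,ci['cy']],[0,0,1]])
def ray(ci,uv):
    uv=np.asarray(uv,float).reshape(-1,1,2)
    n=cv2.undistortPoints(uv,K(ci),ci['dist']).reshape(-1,2)
    R=cv2.Rodrigues(ci['rvec'])[0]; C=-R.T@ci['tvec']
    return C,np.c_[n,np.ones(len(n))]@R
def onplane(ci,uv,z):
    C,d=ray(ci,uv); return C+d*((z-C[2])/d[:,2])[:,None]
def proj(ci,P):
    return cv2.projectPoints(np.asarray(P,float).reshape(-1,1,3),ci['rvec'],ci['tvec'],K(ci),ci['dist'])[0].reshape(-1,2)
def save(n,img): cv2.imwrite(f"pics/{n}.png",cv2.cvtColor(img,cv2.COLOR_RGB2BGR))
def comps(mask,amin=30):
    n,l,s,c=cv2.connectedComponentsWithStats(mask.astype(np.uint8))
    return [(l==i,s[i,4],c[i]) for i in range(1,n) if s[i,4]>=amin]
def rect(ci,m,z):
    cs,_=cv2.findContours(m.astype(np.uint8),cv2.RETR_EXTERNAL,cv2.CHAIN_APPROX_NONE)
    c=max(cs,key=cv2.contourArea)
    # filled mask pixels in world plane -> moments-free min area rect
    P=onplane(ci,c.reshape(-1,2),z)[:,:2]
    return P,cv2.minAreaRect((P*1000).astype(np.float32))
E
python3 - <<'E'
from h import *
ci=camera_info('top'); im=cv2.cvtColor(cv2.imread('pics/top0.png'),cv2.COLOR_BGR2RGB)
hsv=cv2.cvtColor(im,cv2.COLOR_RGB2HSV).astype(int); H,S,V=[hsv[...,i] for i in range(3)]
for name,m,z in [('red',((H<8)|(H>172))&(S>150)&(V>70),.018),('blue',(H>100)&(H<130)&(S>150)&(V>60),.004),('brown',(H>8)&(H<28)&(S>50)&(V>120),.006)]:
    m=cv2.morphologyEx(m.astype(np.uint8),cv2.MORPH_CLOSE,np.ones((5,5)))
    for mm,a,c in comps(m,100):
        if 100<c[0]<500 and c[1]>90:
            P,r=rect(ci,mm,z); print(name,a,c.round(1),np.round(r[0],1),np.round(r[1],1),round(r[2],1))
C,_=ray(ci,[[280,210]]);print(C)
cr=im[170:310,170:300]; save('cropL',cv2.resize(cr,None,fx=4.2,fy=4.2,interpolation=cv2.INTER_CUBIC))
cr=im[180:310,300:410]; save('cropR',cv2.resize(cr,None,fx=4.5,fy=4.5,interpolation=cv2.INTER_CUBIC))
im=cv2.cvtColor(cv2.imread('pics/side0.png'),cv2.COLOR_BGR2RGB)
cr=im[180:370,160:360]; save('cropS',cv2.resize(cr,None,fx=3,fy=3,interpolation=cv2.INTER_CUBIC))
E
```

```text
red 617 [211.6 224.2] [565.4 188.6] [110.4  56.6] 7.1
red 378 [272.  224.6] [562.6   9.9] [41.  81.8] 67.9
red 437 [198.3 286. ] [384.2 223.9] [83.4 44.9] 40.8
blue 4373 [351.7 230.5] [ 541.8 -232.3] [218.4 195.4] 3.8
brown 1072 [142.5 121.5] [897.9 419.6] [119.8 100.4] 39.7
brown 273 [293.7 142.2] [825.4 -59. ] [53.3 59.6] 89.3
brown 2619 [209.7 221.9] [574.3 195.5] [201.4 151.2] 10.1
brown 1864 [359.6 282.7] [ 389.6 -253.6] [116.7 161.3] 2.6
[0.38218438 0.01061634 1.1879792 ]
```

View pics/cropL.png

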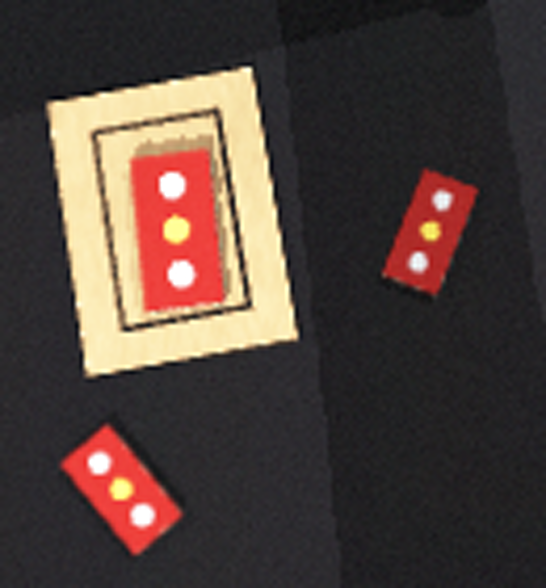

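View pics/cropR.png

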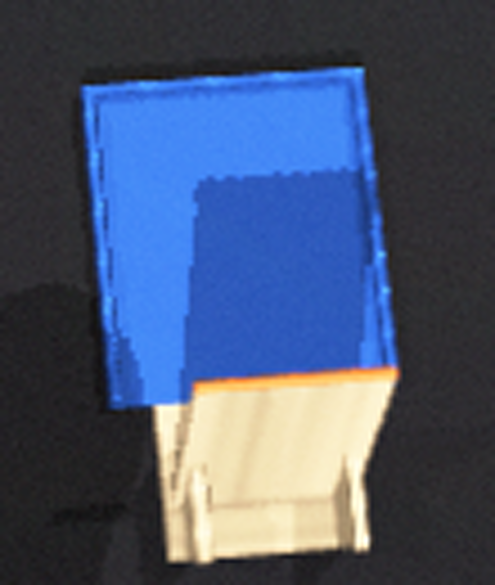

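View pics/cropS.png

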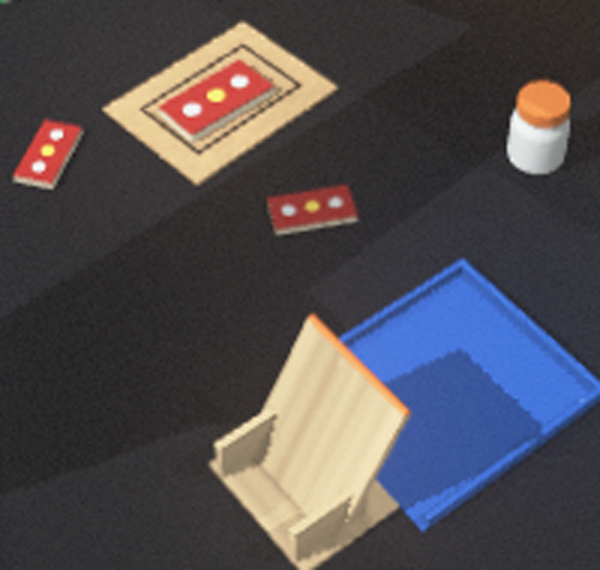

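Run:
```python
from h import *
from scipy.optimize import least_squares
obs=[('top',[(110,95,14),(110,-95,14),(-105,95,0),(-100,60,132),(-100,-60,132)],[(318.4,199.3),(380.4,195.3),(324.4,270.7),(343.1,265.1),(388.4,262.7)]),
('side',[(110,95,14),(110,-95,14),(-100,60,132),(-100,-60,132)],[(314,267.3),(361.7,306),(263.7,285.3),(296,317.3)])]
def res(p,full=False):
    out=[]
    c,s=np.cos(p[2]),np.sin(p[2])
    for n,P,uv in obs:
        P=np.array(P,float)/1000
        W=np.c_[p[0]+c*P[:,0]-s*P[:,1],p[1]+s*P[:,0]+c*P[:,1],P[:,2]]
        out.append((proj(camera_info(n),W)-uv).ravel())
    return np.concatenate(out)
r=least_squares(res,[.54,-.23,0.05],loss='soft_l1')
print(r.x,np.degrees(r.x[2]));print(res(r.x).round(1))
p=r.x;c,s=np.cos(p[2]),np.sin(p[2])
print('edge',p[0]-.1*c,p[1]-.1*s)
# board, tile check with side camera red mask
ci=camera_info('side'); im=cv2.cvtColor(cv2.imread('pics/side0.png'),cv2.COLOR_BGR2RGB)
for n,(x,y,a,L,W,z) in dict(tile=(.5654,.1886,7.1,.11,.056,.018),board=(.5743,.1955,10.1,.2,.15,.006)).items():
    a=np.radians(a);R=np.array([[np.cos(a),-np.sin(a)],[np.sin(a),np.cos(a)]])
    q=np.array([[1,1],[1,-1],[-1,-1],[-1,1]])*[L/2,W/2]@R.T+[x,y]
    uv=proj(ci,np.c_[q,np.full(4,z)]);print(n,uv.round(1).tolist())
    b=(uv*3-[160*3,180*3]).astype(int)
    g=cv2.imread('pics/cropS.png') if n=='tile' else g
    cv2.polylines(g,[b],True,(0,255,0),1)
cv2.imwrite('pics/cropS2.png',g)
st=observe();R=cv2.Rodrigues(st['tool_rot'])[0];print(R.round(3))
```

```text
[ 0.53756214 -0.23305996  0.06585065] 3.7729644834749796
[ 0.1 -0.5 -0.1 -0.8  0.2 -0.1  0.9  0.7  0.2 -0.5 -0.4 -1.4  0.1  3.
 -0.5 -0.7 -0.5 -0.1]
edge 0.4377788753779196 -0.23964026899182578
tile [[239.4, 199.0], [250.6, 207.9], [223.3, 224.1], [212.3, 214.6]]
board [[240.2, 186.4], [271.8, 208.1], [224.9, 240.0], [193.7, 215.2]]
[[ 0.409  0.912 -0.   ]
 [ 0.912 -0.409 -0.001]
 [-0.001 -0.    -1.   ]]
```

View pics/cropS2.png

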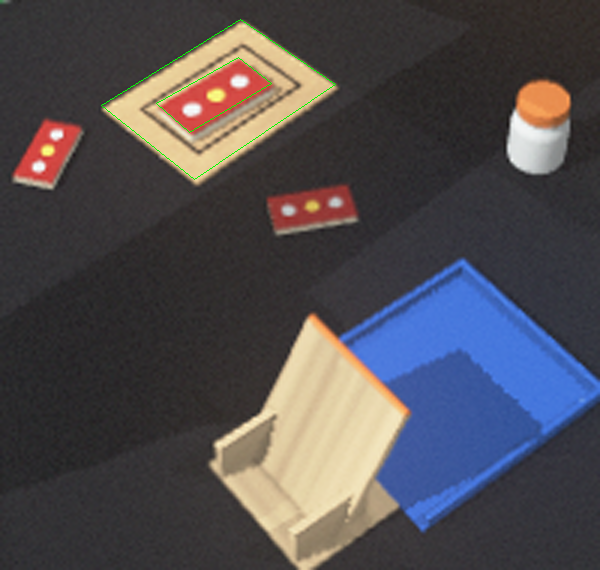

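Crop confirms it: the tile on the board at (211,224) measures 110×57 mm and the other two about 82×43 mm. The stand, board and tile fits agree between the cameras.

```bash
cat >> h.py <<'E'
def go(x,y,z,th_deg):
    """print increments to TCP x,y,z with tool x-axis at th_deg (mod 180) in world"""
    st=observe();R=cv2.Rodrigues(st['tool_rot'])[0]
    d=R.T@(np.array([x,y,z])-st['tool_pos'])*100
    th=np.arctan2(R[1,0],R[0,0])
    a=-(np.radians(th_deg)-th); a=(a+np.pi/2)%np.pi-np.pi/2
    print('t',round(st['time_s'],2),'pos',st['tool_pos'].round(4),'th',np.degrees(th).round(1),'j6',st['joint_pos'][5].round(2),'w',round(st['width'],3),'F',st['force'].round(1))
    print('tx %.2f ty %.2f tz %.2f roll %.3f'%(*d,a), 'zaxis',R[:,2].round(3))
E
python3 -c "
from h import *
go(.5654,.1886,.05,97.1)"
```

```text
t 0.15 pos [0.2557 0.5699 0.2221] th 65.8 j6 -0.02 w 1.001 F [-0.2  0.3 -0.1]
tx -22.08 ty 43.87 tz 17.23 roll -0.546 zaxis [-0.    -0.001 -1.   ]
```

Call:
carry_out([
  {"tx": -22.1, "ty": 43.9, "tz": 11, "roll": -0.546, "claw": 0},
  {"tx": -22.1, "ty": 43.9, "tz": 11, "roll": -0.546, "claw": 0},
  {"tx": -22.1, "ty": 43.9, "tz": 11, "roll": -0.546, "claw": 0},
  {"tx": -22.1, "ty": 43.9, "tz": 11, "roll": -0.546, "claw": 0},
  {"tx": -22.1, "ty": 43.9, "tz": 11, "roll": -0.546, "claw": 0},
  {"tx": -22.1, "ty": 43.9, "tz": 11, "roll": -0.546, "claw": 0},
  {"tx": -22.1, "ty": 43.9, "tz": 11, "roll": -0.546, "claw": 0},
  {"tx": -22.1, "ty": 43.9, "tz": 11, "roll": -0.546, "claw": 0},
  {"tx": -22.1, "ty": 43.9, "tz": 11, "roll": -0.546, "claw": 0},
  {"tx": -22.1, "ty": 43.9, "tz": 11, "roll": -0.546, "claw": 0},
])

```text
time_s: 1.4
tool_pos: [0.5656, 0.1885, 0.1123]
tool_rot: [-2.081, -2.353, 0.001]
force: [-0.1, 0.5, -0.2]
width: 0.998
```

```bash
python3 -c "
from h import *
go(.5654,.1886,.009,97.1)
save('wrist1',snapshot('wrist'))
print(proj(camera_info('wrist'),[[.5654,.1886,.018],[.5743,.1955,.006]]))"
```

```text
t 1.4 pos [0.5656 0.1885 0.1123] th 97.0 j6 -1.39 w 0.998 F [-0.1  0.5 -0.2]
tx 0.01 ty -0.01 tz 10.33 roll -0.001 zaxis [-0.001 -0.    -1.   ]
[[280.5592321  214.10896356]
 [287.13315474 221.29055198]]
```

View pics/wrist1.png

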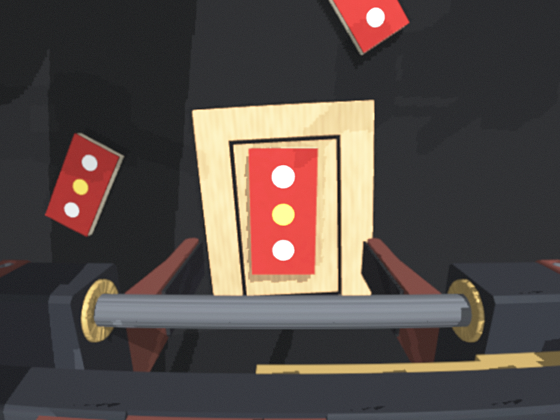

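The wrist view shows the tile's middle dot at (283,214), against a predicted (280.6,214.1), which is within 1.5 mm. Descending and gripping.

Call:
carry_out([
  {"tz": 5, "claw": 0},
  {"tz": 8, "claw": 0},
  {"tz": 9.5, "claw": 0},
  {"tz": 10.3, "claw": 0},
  {"tz": 10.3, "claw": 0},
  {"tz": 10.3, "claw": 1},
  {"tz": 10.3, "claw": 1},
  {"tz": 10.3, "claw": 1},
  {"tz": 10.3, "claw": 1},
  {"tz": 10.3, "claw": 1},
])

```text
$.increments[0]: bad value
```

```bash
python3 -c "
from h import *
go(.5654,.1886,.16,97.1)"
```

```text
t 1.45 pos [0.5653 0.1894 0.1126] th 97.1 j6 -1.39 w 1.002 F [ 0.  -0.6  0.5]
tx -0.08 ty -0.00 tz -4.74 roll 0.000 zaxis [-0.001  0.    -1.   ]
```

All fields are required in every row, so I'll resend with them filled in.

Call:
carry_out([
  {"tx": 0, "ty": 0, "tz": 5, "roll": 0, "claw": 0},
  {"tx": 0, "ty": 0, "tz": 8, "roll": 0, "claw": 0},
  {"tx": 0, "ty": 0, "tz": 9.5, "roll": 0, "claw": 0},
  {"tx": 0, "ty": 0, "tz": 10.3, "roll": 0, "claw": 0},
  {"tx": 0, "ty": 0, "tz": 10.3, "roll": 0, "claw": 0},
  {"tx": 0, "ty": 0, "tz": 10.3, "roll": 0, "claw": 1},
  {"tx": 0, "ty": 0, "tz": 10.3, "roll": 0, "claw": 1},
  {"tx": 0, "ty": 0, "tz": 10.3, "roll": 0, "claw": 1},
  {"tx": 0, "ty": 0, "tz": 10.3, "roll": 0, "claw": 1},
  {"tx": 0, "ty": 0, "tz": 10.3, "roll": 0, "claw": 1},
])

```text
time_s: 2.7
tool_pos: [0.5661, 0.1889, 0.01]
tool_rot: [2.079, 2.355, 0.0]
force: [-0.2, -0.2, 4.5]
width: 0.634
```

```bash
python3 -c "
from h import *
go(.5654,.1886,.18,97.1)"
```

```text
t 2.7 pos [0.5661 0.1889 0.01  ] th 97.1 j6 -1.39 w 0.634 F [-0.2 -0.2  4.5]
tx -0.02 ty -0.07 tz -17.00 roll 0.000 zaxis [ 0.  0. -1.]
```

Call:
carry_out([
  {"tx": 0, "ty": 0, "tz": -4, "roll": 0, "claw": 1},
  {"tx": 0, "ty": 0, "tz": -9, "roll": 0, "claw": 1},
  {"tx": 0, "ty": 0, "tz": -14, "roll": 0, "claw": 1},
  {"tx": 0, "ty": 0, "tz": -18, "roll": 0, "claw": 1},
  {"tx": 0, "ty": 0, "tz": -19, "roll": 0, "claw": 1},
  {"tx": 0, "ty": 0, "tz": -19, "roll": 0, "claw": 1},
  {"tx": 0, "ty": 0, "tz": -19, "roll": 0, "claw": 1},
  {"tx": 0, "ty": 0, "tz": -19, "roll": 0, "claw": 1},
  {"tx": 0, "ty": 0, "tz": -19, "roll": 0, "claw": 1},
  {"tx": 0, "ty": 0, "tz": -19, "roll": 0, "claw": 1},
])

```text
time_s: 3.95
tool_pos: [0.5658, 0.1888, 0.1992]
tool_rot: [-2.079, -2.355, 0.001]
force: [0.6, -0.5, -0.7]
width: 0.636
```

```bash
python3 -c "
from h import *
go(.4707,-.2374,.20,93.8)
save('wrist2',snapshot('wrist'))
ci=camera_info('wrist');st=observe();R=cv2.Rodrigues(st['tool_rot'])[0]
pts=[st['tool_pos']+R@np.array([a,b,-.008]) for a,b in[(0,0),(.028,.055),(.028,-.055),(-.028,.055),(-.028,-.055)]]
print(proj(ci,pts).round(1))"
```

```text
t 3.95 pos [0.5658 0.1888 0.1992] th 97.1 j6 -1.39 w 0.636 F [ 0.6 -0.5 -0.7]
tx -41.12 ty -14.71 tz -0.06 roll 0.058 zaxis [-0.001 -0.    -1.   ]
[[281.  262.8]
 [329.9 351.1]
 [338.7 157. ]
 [232.5 351.2]
 [222.9 157.1]]
```

View pics/wrist2.png

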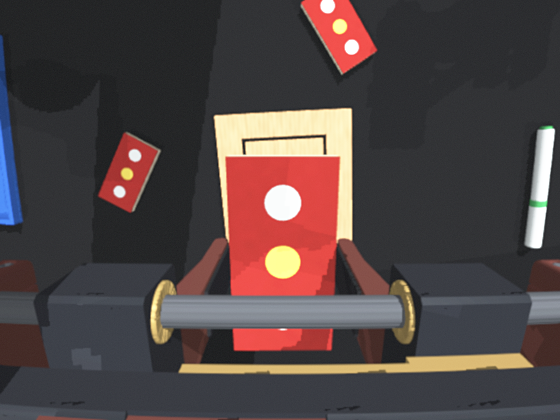

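The tile is held level, with its corner at (228,157), the dot at (283,262) and its far edge on the predicted row 157, so it is centred in the jaws. Carrying it to the stand.

Call:
carry_out([
  {"tx": -5, "ty": -1.8, "tz": 0, "roll": 0.058, "claw": 1},
  {"tx": -10, "ty": -3.6, "tz": 0, "roll": 0.058, "claw": 1},
  {"tx": -15.5, "ty": -5.5, "tz": 0, "roll": 0.058, "claw": 1},
  {"tx": -21, "ty": -7.5, "tz": 0, "roll": 0.058, "claw": 1},
  {"tx": -26.5, "ty": -9.5, "tz": 0, "roll": 0.058, "claw": 1},
  {"tx": -32, "ty": -11.5, "tz": 0, "roll": 0.058, "claw": 1},
  {"tx": -37, "ty": -13.2, "tz": 0, "roll": 0.058, "claw": 1},
  {"tx": -40, "ty": -14.3, "tz": 0, "roll": 0.058, "claw": 1},
  {"tx": -41.1, "ty": -14.7, "tz": 0, "roll": 0.058, "claw": 1},
  {"tx": -41.1, "ty": -14.7, "tz": 0, "roll": 0.058, "claw": 1},
])

```text
time_s: 5.25
tool_pos: [0.4709, -0.2372, 0.1997]
tool_rot: [-2.148, -2.292, -0.0]
force: [-0.1, 0.3, -1.1]
width: 0.633
```

```bash
python3 -c "
from h import *
go(.4707,-.2374,.144,93.8)
save('wrist3',snapshot('wrist'))
save('side3',cv2.resize(snapshot('side')[150:380,160:420],None,fx=3,fy=2.6))
ci=camera_info('wrist')
c,s=np.cos(.0659),np.sin(.0659)
for x,y,z in [(-100,60,130),(-100,-60,130),(110,95,14),(110,-95,14)]:
  print(proj(ci,[[.53756+(c*x-s*y)/1e3,-.23306+(s*x+c*y)/1e3,z/1e3]]).round(1))"
```

```text
t 5.25 pos [ 0.4709 -0.2372  0.1997] th 93.7 j6 -2.13 w 0.633 F [-0.1  0.3 -1.1]
tx -0.02 ty -0.02 tz 5.57 roll -0.001 zaxis [ 0.  0. -1.]
[[360.5 178.8]]
[[198.8 178.8]]
[[355.1 330. ]]
[[206.3 330. ]]
```

View pics/wrist3.png

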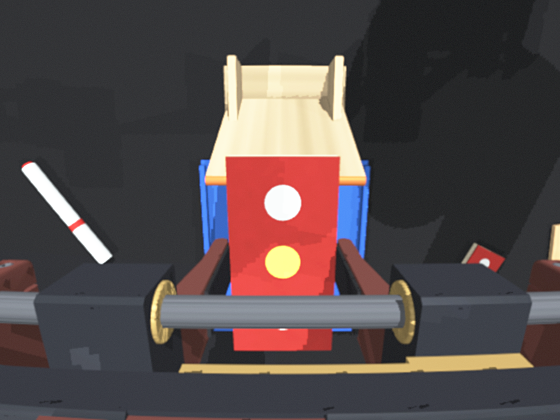

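View pics/side3.png

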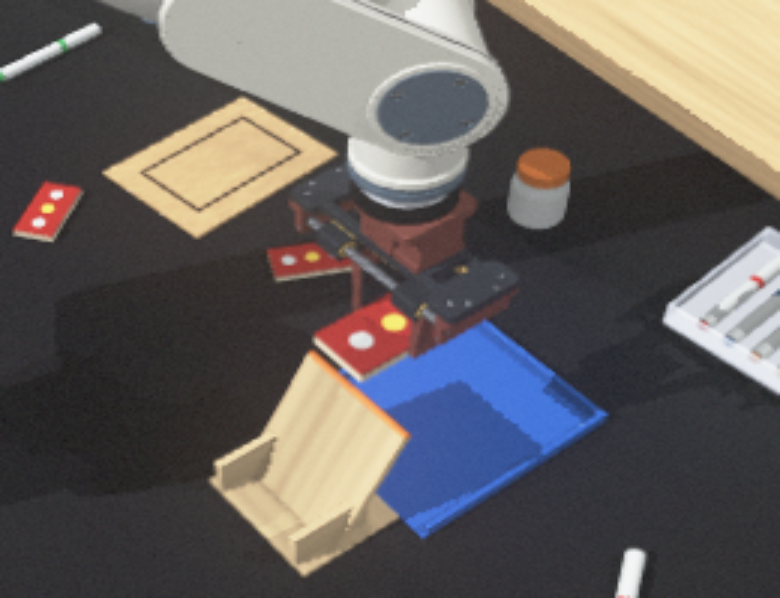

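The orange edge runs (205,182)–(367,180), against predicted row 179. So about 23 mm of tile is behind the edge, with a lateral offset of a few mm. I'll correct by 2 mm, descend, settle and release.

Call:
carry_out([
  {"tx": 0.25, "ty": 0.2, "tz": 3, "roll": 0, "claw": 1},
  {"tx": 0.25, "ty": 0.2, "tz": 4.8, "roll": 0, "claw": 1},
  {"tx": 0.25, "ty": 0.2, "tz": 5.5, "roll": 0, "claw": 1},
  {"tx": 0.25, "ty": 0.2, "tz": 5.5, "roll": 0, "claw": 1},
  {"tx": 0.25, "ty": 0.2, "tz": 5.5, "roll": 0, "claw": 1},
  {"tx": 0.25, "ty": 0.2, "tz": 5.5, "roll": 0, "claw": 1},
  {"tx": 0.25, "ty": 0.2, "tz": 5.5, "roll": 0, "claw": 0},
  {"tx": 0.25, "ty": 0.2, "tz": 5.5, "roll": 0, "claw": 0},
  {"tx": 0.25, "ty": 0.2, "tz": 5.5, "roll": 0, "claw": 0},
  {"tx": 0.25, "ty": 0.2, "tz": 5.5, "roll": 0, "claw": 0},
])

```text
time_s: 6.6
tool_pos: [0.4728, -0.2346, 0.1447]
tool_rot: [2.147, 2.294, 0.0]
force: [-0.1, -0.2, 0.2]
width: 0.994
```

```bash
python3 -c "
from h import *
go(.4707,-.2374,.25,93.8)
save('side4',cv2.resize(snapshot('side')[150:380,160:420],None,fx=3,fy=2.6))"
```

```text
t 6.6 pos [ 0.4728 -0.2346  0.1447] th 93.8 j6 -2.12 w 0.994 F [-0.1 -0.2  0.2]
tx -0.27 ty -0.22 tz -10.53 roll -0.000 zaxis [ 0. -0. -1.]
```

View pics/side4.png

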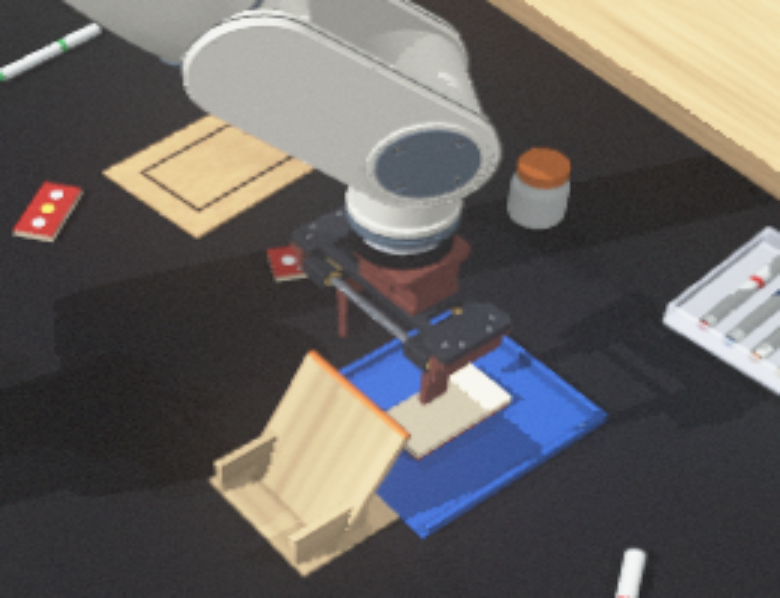

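The tile lies wooden side up in the tray. I'll rise to measure it.

Call:
carry_out([
  {"tx": 0, "ty": 0, "tz": -5, "roll": 0, "claw": 0},
  {"tx": 0, "ty": 4, "tz": -9, "roll": 0, "claw": 0},
  {"tx": 0, "ty": 9, "tz": -12, "roll": 0, "claw": 0},
  {"tx": 0, "ty": 12, "tz": -12, "roll": 0, "claw": 0},
  {"tx": 0, "ty": 13, "tz": -12, "roll": 0, "claw": 0},
  {"tx": 0, "ty": 13, "tz": -12, "roll": 0, "claw": 0},
  {"tx": 0, "ty": 13, "tz": -12, "roll": 0, "claw": 0},
  {"tx": 0, "ty": 13, "tz": -12, "roll": 0, "claw": 0},
  {"tx": 0, "ty": 13, "tz": -12, "roll": 0, "claw": 0},
  {"tx": 0, "ty": 13, "tz": -12, "roll": 0, "claw": 0},
])

```text
time_s: 7.9
tool_pos: [0.6023, -0.2261, 0.2648]
tool_rot: [2.147, 2.293, 0.0]
force: [0.0, -0.4, 0.6]
width: 1.0
```

Run:
```python
from h import *
ci=camera_info('wrist'); w=snapshot('wrist'); save('wrist5',w)
save('top5',cv2.resize(snapshot('top')[170:320,290:430],None,fx=4,fy=4))
hsv=cv2.cvtColor(w,cv2.COLOR_RGB2HSV).astype(int); H,S,V=[hsv[...,i] for i in range(3)]
m=(S<110)&(V>110)
for mm,a,c in comps(m,1500):
    P,r=rect(ci,mm,.016); print(a,c.round(1),np.round(r[0],1),np.round(r[1],1),round(r[2],1))
go(.53,-.233,.1,93.8)
```

```text
1917 [282.2   7.3] [ 389.5 -239.6] [ 16.5 164.1] 3.3
2722 [282.7  37.4] [ 423.6 -237. ] [ 28.5 127.4] 3.7
4104 [282.2 135.1] [ 540.6 -229.4] [111.2  58.4] 3.6
3429 [538.8 187.5] [584.7 131. ] [200.5  59.4] 15.4
10428 [276.5 309.2] [ 786.8 -218.8] [ 59.7 567.3] 4.7
4540 [210.7 350.6] [ 867.8 -327.9] [ 85.9 182. ] 3.7
t 8.0 pos [ 0.6024 -0.226   0.2648] th 93.8 j6 -2.01 w 0.999 F [0.3 0.6 0.6]
tx -0.22 ty -7.27 tz 16.48 roll -0.000 zaxis [ 0. -0. -1.]
```

View pics/wrist5.png

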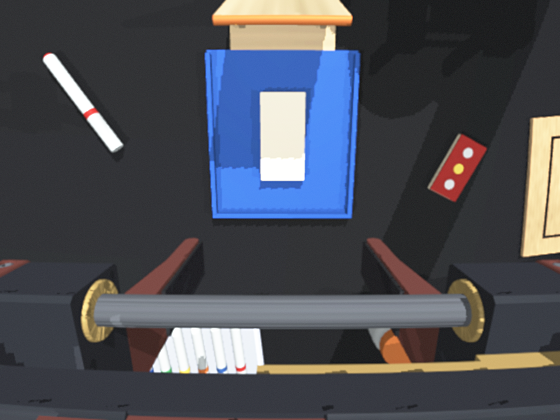

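View pics/top5.png

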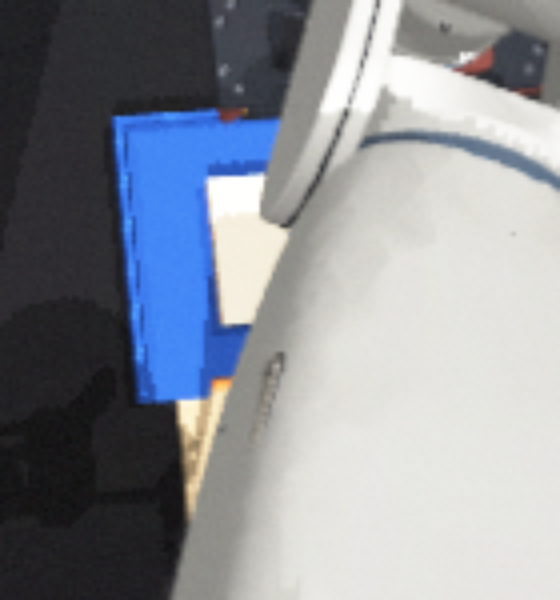

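The tile is at (282,135) in the wrist picture, wooden side up and measuring 111×58 mm, at (0.541, −0.230) with yaw 3.6°. It sits well inside the tray.

```bash
python3 -c "
from h import *
go(.5406,-.2305,.0085,93.7)"
```

```text
t 8.0 pos [ 0.6024 -0.226   0.2648] th 93.8 j6 -2.01 w 0.999 F [0.3 0.6 0.6]
tx -0.04 ty -6.20 tz 25.63 roll 0.002 zaxis [ 0. -0. -1.]
```

Call:
carry_out([
  {"tx": 0, "ty": -4, "tz": 4, "roll": 0, "claw": 0},
  {"tx": 0, "ty": -6.2, "tz": 9, "roll": 0, "claw": 0},
  {"tx": 0, "ty": -6.2, "tz": 14, "roll": 0, "claw": 0},
  {"tx": 0, "ty": -6.2, "tz": 19, "roll": 0, "claw": 0},
  {"tx": 0, "ty": -6.2, "tz": 22, "roll": 0, "claw": 0},
  {"tx": 0, "ty": -6.2, "tz": 22, "roll": 0, "claw": 0},
  {"tx": 0, "ty": -6.2, "tz": 22, "roll": 0, "claw": 0},
  {"tx": 0, "ty": -6.2, "tz": 22, "roll": 0, "claw": 0},
  {"tx": 0, "ty": -6.2, "tz": 22, "roll": 0, "claw": 0},
  {"tx": 0, "ty": -6.2, "tz": 22, "roll": 0, "claw": 0},
])

```text
time_s: 9.25
tool_pos: [0.541, -0.2302, 0.0454]
tool_rot: [2.146, 2.293, 0.001]
force: [-0.2, 0.1, 0.6]
width: 0.999
```

```bash
python3 -c "
from h import *
go(.5406,-.2305,.0085,93.7)
save('wrist6',snapshot('wrist'))
ci=camera_info('wrist');st=observe();R=cv2.Rodrigues(st['tool_rot'])[0]
print(proj(ci,[[.5406+dx,-.2305,.016] for dx in (-.055,0,.055)]).round(1))"
```

```text
t 9.25 pos [ 0.541  -0.2302  0.0454] th 93.8 j6 -2.06 w 0.999 F [-0.2  0.1  0.6]
tx -0.02 ty -0.05 tz 3.69 roll 0.002 zaxis [ 0.001 -0.    -1.   ]
[[286.6 152.1]
 [280.7 239.2]
 [275.6 314.7]]
```

View pics/wrist6.png

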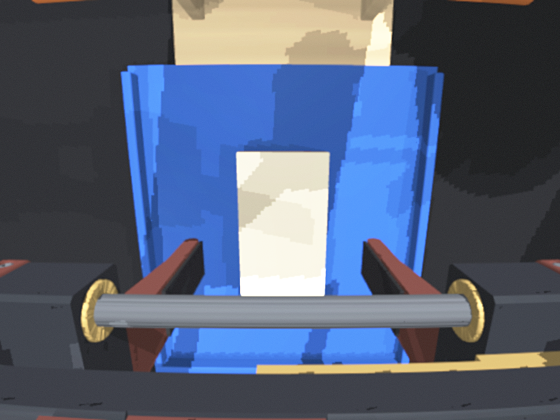

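The tile edge is on row 152 as predicted, and the tile (237–329) lies between the fingers. Going down to grip.

Call:
carry_out([
  {"tx": 0, "ty": 0, "tz": 2, "roll": 0, "claw": 0},
  {"tx": 0, "ty": 0, "tz": 3.2, "roll": 0, "claw": 0},
  {"tx": 0, "ty": 0, "tz": 3.7, "roll": 0, "claw": 0},
  {"tx": 0, "ty": 0, "tz": 3.7, "roll": 0, "claw": 0},
  {"tx": 0, "ty": 0, "tz": 3.7, "roll": 0, "claw": 1},
  {"tx": 0, "ty": 0, "tz": 3.7, "roll": 0, "claw": 1},
  {"tx": 0, "ty": 0, "tz": 3.7, "roll": 0, "claw": 1},
  {"tx": 0, "ty": 0, "tz": 3.7, "roll": 0, "claw": 1},
  {"tx": 0, "ty": 0, "tz": 3.7, "roll": 0, "claw": 1},
  {"tx": 0, "ty": 0, "tz": 3.7, "roll": 0, "claw": 1},
])

```text
time_s: 10.55
tool_pos: [0.5408, -0.2301, 0.008]
tool_rot: [2.146, 2.294, 0.0]
force: [-0.3, 0.8, 4.5]
width: 0.635
```

```bash
python3 -c "
from h import *
go(.5406,-.2305,.17,93.7)"
```

```text
t 10.55 pos [ 0.5408 -0.2301  0.008 ] th 93.8 j6 -2.06 w 0.635 F [-0.3  0.8  4.5]
tx -0.04 ty -0.02 tz -16.20 roll 0.002 zaxis [ 0. -0. -1.]
```

Call:
carry_out([
  {"tx": 0, "ty": 0, "tz": -3, "roll": 0, "claw": 1},
  {"tx": 0, "ty": 0, "tz": -7, "roll": 0, "claw": 1},
  {"tx": 0, "ty": 0, "tz": -11, "roll": 0, "claw": 1},
  {"tx": 0, "ty": 0, "tz": -14, "roll": 0, "claw": 1},
  {"tx": 0, "ty": 0, "tz": -15, "roll": 0, "claw": 1},
  {"tx": 0, "ty": 0, "tz": -15, "roll": 0, "claw": 1},
  {"tx": 0, "ty": 0, "tz": -15, "roll": 0, "claw": 1},
  {"tx": 0, "ty": 0, "tz": -15, "roll": 0, "claw": 1},
  {"tx": 0, "ty": 0, "tz": -15, "roll": 0, "claw": 1},
  {"tx": 0, "ty": 0, "tz": -15, "roll": 0, "claw": 1},
])

```text
time_s: 11.8
tool_pos: [0.5405, -0.23, 0.1573]
tool_rot: [-2.146, -2.293, 0.0]
force: [-0.3, 0.8, 0.0]
width: 0.629
```

Run:
```python
from h import *
go(.5743,.1955,.16,100.1)
im=snapshot('top')
save('top7',im)
ci=camera_info('top')
hsv=cv2.cvtColor(im,cv2.COLOR_RGB2HSV).astype(int); H,S,V=[hsv[...,i] for i in range(3)]
m=cv2.morphologyEx(((H>8)&(H<28)&(S>50)&(V>100)).astype(np.uint8),cv2.MORPH_CLOSE,np.ones((7,7)))
for mm,a,c in comps(m,500):
    if 150<c[0]<270 and 180<c[1]<260:
        P,r=rect(ci,mm,.006); print('brd',r)
m=((V<110)).astype(np.uint8); m[:, :188]=0
sub=im[180:265,175:245]
save('frame7',cv2.resize(sub,None,fx=7,fy=7,interpolation=cv2.INTER_CUBIC))
```

```text
t 11.8 pos [ 0.5405 -0.23    0.1573] th 93.8 j6 -2.06 w 0.629 F [-0.3  0.8  0. ]
tx 42.23 ty 6.19 tz -0.26 roll -0.110 zaxis [-0.  0. -1.]
brd ((574.344482421875, 195.55197143554688), (201.52182006835938, 151.20387268066406), 10.039727210998535)
```

View pics/frame7.png

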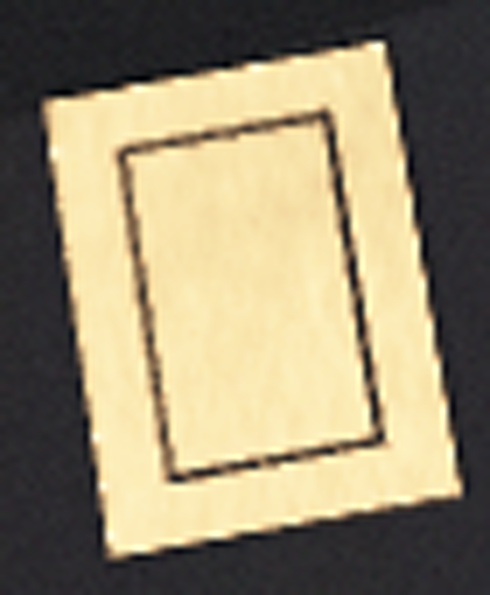

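The frame in the crop is centred on the board, and the board is re-measured at (0.574, 0.1955) with yaw 10.0°. Carrying the tile over.

Call:
carry_out([
  {"tx": 5, "ty": 0.7, "tz": 0, "roll": -0.11, "claw": 1},
  {"tx": 10, "ty": 1.5, "tz": 0, "roll": -0.11, "claw": 1},
  {"tx": 15.5, "ty": 2.3, "tz": 0, "roll": -0.11, "claw": 1},
  {"tx": 21, "ty": 3.1, "tz": 0, "roll": -0.11, "claw": 1},
  {"tx": 26.5, "ty": 3.9, "tz": 0, "roll": -0.11, "claw": 1},
  {"tx": 32, "ty": 4.7, "tz": 0, "roll": -0.11, "claw": 1},
  {"tx": 37.5, "ty": 5.5, "tz": 0, "roll": -0.11, "claw": 1},
  {"tx": 41, "ty": 6, "tz": 0, "roll": -0.11, "claw": 1},
  {"tx": 42.2, "ty": 6.2, "tz": 0, "roll": -0.11, "claw": 1},
  {"tx": 42.2, "ty": 6.2, "tz": 0, "roll": -0.11, "claw": 1},
])

```text
time_s: 13.1
tool_pos: [0.5744, 0.1952, 0.1575]
tool_rot: [2.016, 2.409, -0.001]
force: [-0.1, 0.2, -1.1]
width: 0.635
```

```bash
python3 -c "
from h import *
go(.5743,.1955,.0105,100.05)
save('wrist8',snapshot('wrist'))
ci=camera_info('wrist');st=observe();R=cv2.Rodrigues(st['tool_rot'])[0]
a=np.radians(10.05);Rb=np.array([[np.cos(a),-np.sin(a)],[np.sin(a),np.cos(a)]])
for L,W in((.07,.043),(.1,.075)):
  q=np.array([[-L,W],[-L,-W]])@Rb.T+[.5743,.1955];print('board',proj(ci,np.c_[q,[.006]*2]).round(1).tolist())
print(proj(ci,[st['tool_pos']+R@np.array(v) for v in[(.028,-.055,-.008),(-.028,-.055,-.008)]]).round(1).tolist())"
```

```text
t 13.1 pos [0.5744 0.1952 0.1575] th 100.2 j6 -1.44 w 0.635 F [-0.1  0.2 -1.1]
tx 0.04 ty -0.01 tz 14.70 roll 0.002 zaxis [-0. -0. -1.]
board [[327.2, 129.4], [238.4, 129.4]]
board [[361.7, 97.3], [204.0, 97.3]]
[[338.7, 156.9], [222.9, 157.0]]
```

View pics/wrist8.png

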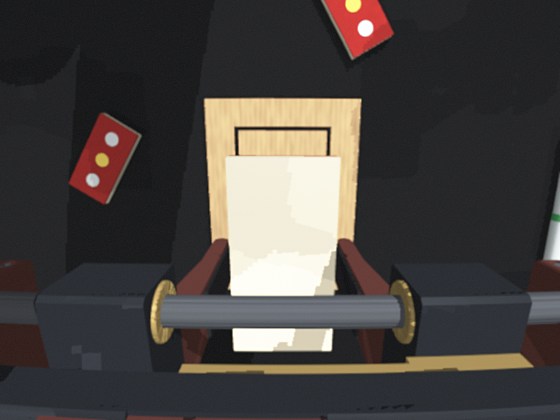

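The tile's edges are parallel to the frame, whose lines are at (237,128)–(329,128) against predicted 129.4. Lowering in steps.

Call:
carry_out([
  {"tx": 0, "ty": 0, "tz": 4, "roll": 0.002, "claw": 1},
  {"tx": 0, "ty": 0, "tz": 8, "roll": 0.002, "claw": 1},
  {"tx": 0, "ty": 0, "tz": 11, "roll": 0.002, "claw": 1},
  {"tx": 0, "ty": 0, "tz": 13, "roll": 0.002, "claw": 1},
  {"tx": 0, "ty": 0, "tz": 14, "roll": 0.002, "claw": 1},
  {"tx": 0, "ty": 0, "tz": 14.3, "roll": 0.002, "claw": 1},
  {"tx": 0, "ty": 0, "tz": 14.4, "roll": 0.002, "claw": 1},
  {"tx": 0, "ty": 0, "tz": 14.4, "roll": 0.002, "claw": 1},
  {"tx": 0, "ty": 0, "tz": 14.4, "roll": 0.002, "claw": 1},
  {"tx": 0, "ty": 0, "tz": 14.4, "roll": 0.002, "claw": 1},
])

```text
time_s: 14.4
tool_pos: [0.5747, 0.1952, 0.014]
tool_rot: [2.019, 2.406, 0.001]
force: [-0.0, 0.3, -0.5]
width: 0.631
```

```bash
python3 -c "
from h import *
go(.5743,.1955,.0100,100.05)"
```

```text
t 14.4 pos [0.5747 0.1952 0.014 ] th 100.0 j6 -1.44 w 0.631 F [-0.   0.3 -0.5]
tx 0.03 ty -0.04 tz 0.40 roll -0.001 zaxis [ 0.  0. -1.]
```

Call:
carry_out([
  {"tx": 0, "ty": 0, "tz": 0.1, "roll": 0, "claw": 1},
  {"tx": 0, "ty": 0, "tz": 0.2, "roll": 0, "claw": 1},
  {"tx": 0, "ty": 0, "tz": 0.25, "roll": 0, "claw": 1},
  {"tx": 0, "ty": 0, "tz": 0.3, "roll": 0, "claw": 1},
  {"tx": 0, "ty": 0, "tz": 0.35, "roll": 0, "claw": 1},
  {"tx": 0, "ty": 0, "tz": 0.4, "roll": 0, "claw": 1},
  {"tx": 0, "ty": 0, "tz": 0.4, "roll": 0, "claw": 1},
  {"tx": 0, "ty": 0, "tz": 0.4, "roll": 0, "claw": 1},
  {"tx": 0, "ty": 0, "tz": 0.4, "roll": 0, "claw": 1},
  {"tx": 0, "ty": 0, "tz": 0.4, "roll": 0, "claw": 1},
])

```text
time_s: 15.65
tool_pos: [0.5746, 0.1951, 0.0099]
tool_rot: [2.02, 2.406, -0.0]
force: [-1.0, -0.7, 5.4]
width: 0.635
```

```bash
python3 -c "
from h import *
go(.5743,.1955,.0100,100.05)"
```

```text
t 15.65 pos [0.5746 0.1951 0.0099] th 100.0 j6 -1.44 w 0.635 F [-1.  -0.7  5.4]
tx 0.04 ty -0.02 tz -0.01 roll -0.001 zaxis [-0. -0. -1.]
```

The force of 5.4 N upward shows the tile is resting on the board. Releasing, then rising straight up.

Call:
carry_out([
  {"tx": 0, "ty": 0, "tz": 0, "roll": 0, "claw": 0},
  {"tx": 0, "ty": 0, "tz": 0, "roll": 0, "claw": 0},
  {"tx": 0, "ty": 0, "tz": 0, "roll": 0, "claw": 0},
  {"tx": 0, "ty": 0, "tz": 0, "roll": 0, "claw": 0},
  {"tx": 0, "ty": 0, "tz": -2, "roll": 0, "claw": 0},
  {"tx": 0, "ty": 0, "tz": -5, "roll": 0, "claw": 0},
  {"tx": 0, "ty": 0, "tz": -10, "roll": 0, "claw": 0},
  {"tx": 0, "ty": 0, "tz": -15, "roll": 0, "claw": 0},
  {"tx": 0, "ty": 0, "tz": -18, "roll": 0, "claw": 0},
  {"tx": 0, "ty": 0, "tz": -18, "roll": 0, "claw": 0},
])

```text
time_s: 16.9
tool_pos: [0.5763, 0.1957, 0.1937]
tool_rot: [2.017, 2.404, 0.009]
force: [-0.1, 0.2, 0.8]
width: 1.002
```

Call:
carry_out([
  {"tx": 4, "ty": 0, "tz": 0, "roll": 0, "claw": 0},
  {"tx": 9, "ty": 0, "tz": 0, "roll": 0, "claw": 0},
  {"tx": 14, "ty": 0, "tz": 0, "roll": 0, "claw": 0},
  {"tx": 19, "ty": 0, "tz": 0, "roll": 0, "claw": 0},
  {"tx": 24, "ty": 0, "tz": 0, "roll": 0, "claw": 0},
  {"tx": 28, "ty": 0, "tz": 0, "roll": 0, "claw": 0},
  {"tx": 30, "ty": 0, "tz": 0, "roll": 0, "claw": 0},
  {"tx": 30, "ty": 0, "tz": 0, "roll": 0, "claw": 0},
  {"tx": 30, "ty": 0, "tz": 0, "roll": 0, "claw": 0},
  {"tx": 30, "ty": 0, "tz": 0, "roll": 0, "claw": 0},
])

```text
time_s: 18.15
tool_pos: [0.5231, 0.4891, 0.1897]
tool_rot: [2.022, 2.405, -0.001]
force: [-0.5, -0.3, 0.7]
width: 0.996
```

Run:
```python
from h import *
im=snapshot('top'); save('top9',im); save('side9',snapshot('side'))
save('frame9',cv2.resize(im[180:265,175:245],None,fx=7,fy=7,interpolation=cv2.INTER_CUBIC))
ci=camera_info('top')
hsv=cv2.cvtColor(im,cv2.COLOR_RGB2HSV).astype(int); H,S,V=[hsv[...,i] for i in range(3)]
m=(S<60)&(V>150)
for mm,a,c in comps(m,200):
    if 180<c[0]<245 and 180<c[1]<265:
        P,r=rect(ci,mm,.018); print(a,c,r)
print(observe()['time_s'],observe()['tool_pos'])
```

```text
728 [209.49725275 221.57417582] ((573.3355712890625, 195.49684143066406), (112.60892486572266, 57.857791900634766), 9.894320487976074)
18.25 [0.52310263 0.48950075 0.18988824]
```

View pics/frame9.png

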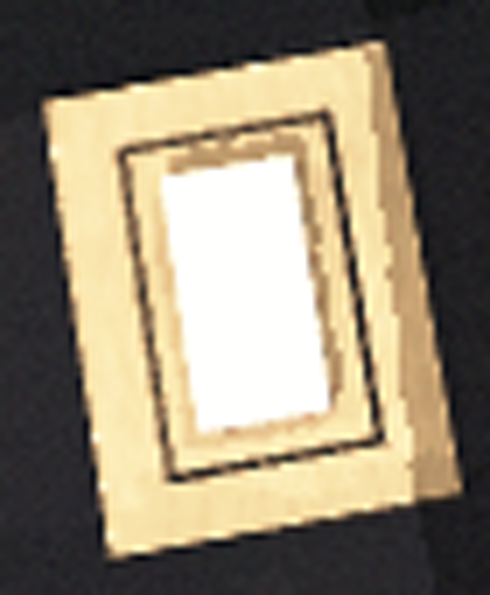

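View pics/top9.png

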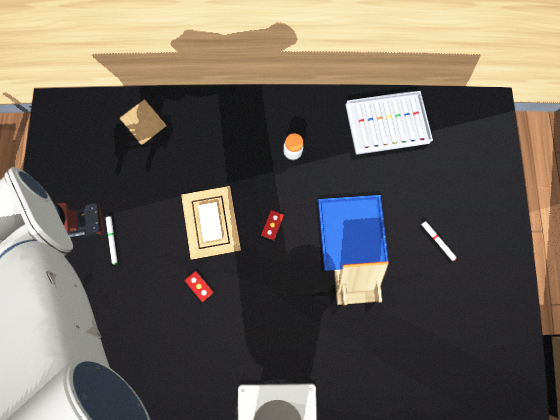

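View pics/side9.png

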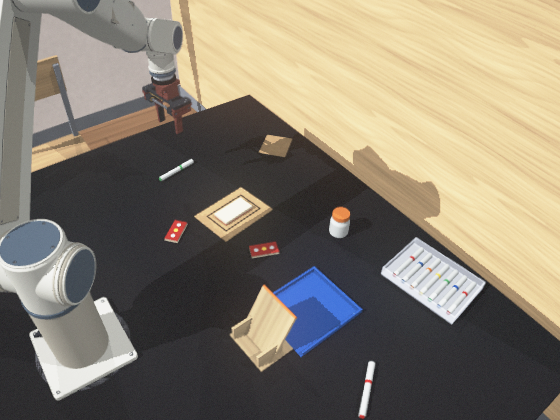

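The tile (white, at (209,222)) lies wooden side up inside the frame, centred to within 1 mm and at yaw 9.9° against the board's 10.0°. The markers at (111,240) and (438,241) and the jar at (293,146) are where they started. Handing in.

```bash
python3 -c "
from workcell import *
print(hand_in())"
```

```text
the job is handed in; nothing more can be done
None
```

The tile is turned over and lies wooden side up inside the black frame. The job was handed in at about 18 s; `hand_in()` gives no verdict.

- **Flip:** I picked the tile off the board, the largest of the three look-alikes at 110 × 57 mm. I let it go level about 10 mm above the orange edge with roughly 22 mm behind it, and it landed wooden side up in the tray.
- **Placing:** I took it out of the tray and lowered it onto the board until it was touching (about 5 N). I then opened the fingers and moved the arm clear.
- **Last checks:** The tile's centre is about 1 mm from the frame's centre, and its yaw is 9.9° against the board's 10.0°. The top and side pictures show both markers and the glue jar where they started.
- **Disagreements:** The wrist camera differed from the fixed cameras by up to about 4.5 mm sideways at the ramp edge, and I corrected part of that before the release. One move call was refused for missing fields before any motion, so I sent it again complete.

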